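# Put the car-care odds and ends away by kind

## Robot

A 7-joint arm with a two-finger parallel gripper is mounted at the origin on the work surface. World frame = base frame: x ahead of the robot, y to its left, z up, the work surface at z = 0. Lengths are in m, angles in rad, forces in N, time in s.
With the tool pointing down it reaches from about 0.4 to 0.9 m from the base axis. Payload 5.5 kg.
Tool frame: the origin (TCP) lies midway between the tips of the shut fingers; the grasp point (between the pads) lies 19 mm behind it (manip.grip_depth is the distance from the TCP to the grasp point, in m); z points along the fingers, x is the direction in which the jaws open and shut, and the axes are right-handed (so a half turn about z gives the same grasp; the last joint's range is limited). The gripper opens to 92 mm and grips with 3 to 60 N. Pads are 19 mm wide; open, the fingers measure 130 mm over their backs; the gripper's body (75 mm by 190 mm) begins 47 mm behind the grasp point.
Start: joints at [1.42, 0.501, -0.427, 1.55, 0.221, 1.138, -0.21], TCP at [0.261, -0.595, 0.19] pointing down, gripper open.
Joint ranges: [-2.88, 2.88], [-0.31, 2.03], [-1.54, 1.56], [0.2, 2.42], [-1.41, 4.55], [0.19, 2.02], [-2.57, 2.57]. Speed limits (rad/s): [2.57, 2.57, 3.14, 3.14, 3.14, 3.14, 3.14].

## Interface

Orientations are given as a unit quaternion [x, y, z, w].
In Python, from bench import manip, effector, viewer gives the robot as it stands. Calls block until the motion is done:
- manip.move_pose(position, orientation): joint-space move of the TCP to a pose.
- manip.servo_line(position, ori=None, vel=0.15): straight line of the TCP; ori=None keeps the orientation; vel is the mean speed in m/s.
- manip.movej(angles): joint-space move.
- effector.open_jaws() and effector.close(f_grip=None): open the fingers fully, or close them until they stop; f_grip is the grip in N (None keeps the last).
- manip.sleep(seconds).
- manip.solve_ik(position, orientation): joint angles nearest the present ones, or None.
- viewer.get_image(name): name is "side" or "top"; returns the picture (420x560x3 uint8, red, green, blue); there is no depth.
- viewer.get_calibration(name): a dict with "vfov" (degrees; the focal length in pixels is half the picture's height over the tangent of half this angle, whatever the lens; pixels are square), "cx", "cy" (the principal point, pixels), "eye" and "attitude" of the camera in the world. Camera axes: x right, y down, z forward; pixel columns grow to the right and rows downward; lengths in m; the calibration is good to about 2 mm. A picture is of the moment at which its call begins. get_calibration takes no time and is no camera call.
A pose or a line that the arm cannot do raises manip.PlanningError and nothing moves.
- manip.hand_in(): hands the job in, once; it reports no verdict.
Readings, each from a call of its own:
- manip.current_clock(): time.
- manip.current_q(): joint angles.
- manip.current_joint_velocities(): joint speeds.
- manip.current_tau(): joint torques, N m.
- manip.current_tool_pos(): TCP position.
- manip.current_tcp_rot(): TCP orientation.
- manip.current_force(): force on the tool from outside, world axes, zero at the start.
- manip.current_wrist_torque(): the same for the moment, N m.
- manip.current_finger_gap(): finger opening in m.
Only numpy, scipy, OpenCV 4.12 (cv2) and the standard library are available. Lean on these libraries where they do the work, as an engineer would, in place of code of your own. Each camera call takes 0.05 s, during which the arm holds its last target. There are 200 camera calls.

## Task

Sort the four loose things on the ledge into their containers: the two tyre things (chrome deflator and black-and-brass air chuck) go into the blue tray, one to each bay, lying flat along the bay's grey strip and centred on it; the yellow pad holder goes in the middle of the white tub, grip up; and the wheel nut stands upright in the middle of the red tray. Put nothing on top of anything else, let go of everything, and leave the pump, the tub's lid and the polish bottle where they are.

Things in the scene. Friction and masses are not known exactly. Their poses are not given: they have to be found in the camera images.
- deflator_center (a point): Chrome tyre deflator lying flat, 90 mm long (along its own y), 26 mm high: a 22 mm thick round barrel (y -43 to +14 mm, grip it here, fingers closing along its own x) and at its +y end a round 34 mm gauge with a white dial facing up (y +13 to +47 mm). The point is in the barrel, 13 mm above the surface it lies on, near the balance point; z up.
- chuck_center (a point): Air chuck lying flat, 88 mm long (along its own y), 26 mm high: a black round rubber grip 24 mm thick, 52 mm long, between two square 26 mm brass collars (8 mm thick, at y +-30 mm), a brass nose at each end. Grip it at the middle, fingers closing along its own x. The point is its centre, 13 mm above the surface it lies on; z up.
- padholder_center (a point): Yellow plastic polishing pad holder: a disc 80 mm across and 14 mm thick, on it an upright bar grip 24 mm thick (its own x), 60 mm long (its own y), whose top is 50 mm above the surface the disc lies on. The point is on its axis, half-way up, 25 mm above that surface; z up. Take it by the upper half of the bar, fingers closing along its own x.
- wheelnut_center (a point): Chrome wheel nut standing upright, 40 mm high: a 30 mm flange 6 mm thick at the foot, a hexagon of about 24 mm above it (may be gripped from any side), a small dome on top. The point is its centre, 20 mm above the surface it stands on; z up.
- tyre_tray: Blue tyre tray, fixed: outside 138 mm (its x) by 242 mm (its y), walls 30 mm high and 4 mm thick, floor 4 mm thick. A 4 mm thick divider, 22 mm high, along its x at y = 0 makes two bays, each 130 mm (x) by 115 mm (y) inside, with centres at y = -59.5 and +59.5 mm, x = 0; in the middle of each a flat grey strip, 34 mm by 96 mm, runs along y. Either tyre thing may go in either bay, either way round. Origin: centre of its underside, on the ledge; z up.
- tub: White plastic tub without its lid, fixed: outside 150 mm (its x, 164 mm over the grey catches) by 146 mm (its y), 60 mm high, walls and floor 4 mm thick. Origin: centre of its underside, on the ledge; z up.
- nut_tray: Red wheel-nut tray, fixed: outside 138 mm square, 28 mm high, walls and floor 4 mm thick, a flat black spot 44 mm across marks the middle. Origin: centre of its underside, on the ledge; z up.
- pump: Bystander: steel hand pump lying along its own x, 440 mm long (x -195 to +247 mm), 140 mm wide, 60 mm high, with a foot lever and a black T handle at its +x end. Origin: on the ledge under its barrel. Leave alone.
- tub_lid: Bystander: white click-shut lid of the tub, lying flat, 156 by 152 mm (176 mm over the grey catches), 12 mm high. Origin: centre of its underside. Leave alone.
- polish: Bystander: grey polish bottle with orange label, standing, 60 mm across, 150 mm high. Origin: centre of its underside. Leave alone.
Things that resemble listed ones, but are neither listed nor needed, are in the scene too. Of the things that look like the part that bears padholder_center, take the one that is farthest from the robot's base at the start.

How it is judged:
At the end, for the whole second after the job is handed in: Deflator and chuck flat in the blue tray, one per bay, within 15 mm of its centre in x and y, long axis within 0.25 rad of the tray's y; pad holder upright within 15 mm of the tub's middle; nut upright within 15 mm of the red tray's middle; all resting on the floors (height within 4 mm), still (((x of deflator_center in the frame of tyre_tray between -0.015 and 0.015 m and y of deflator_center in the frame of tyre_tray between -0.0745 and -0.0445 m and x of chuck_center in the frame of tyre_tray between -0.015 and 0.015 m and y of chuck_center in the frame of tyre_tray between 0.0445 and 0.0745 m) or (x of deflator_center in the frame of tyre_tray between -0.015 and 0.015 m and y of deflator_center in the frame of tyre_tray between 0.0445 and 0.0745 m and x of chuck_center in the frame of tyre_tray between -0.015 and 0.015 m and y of chuck_center in the frame of tyre_tray between -0.0745 and -0.0445 m)) and z of deflator_center in the frame of tyre_tray between 0.013 and 0.021 m and angle between each of deflator_center, chuck_center's own z axis and vertical below 0.15 rad and angle between the y axis of each of deflator_center, chuck_center and the y axis of tyre_tray, either way round below 0.25 rad and z of chuck_center in the frame of tyre_tray between 0.013 and 0.021 m and horizontal distance between padholder_center and tub below 0.015 m and z of padholder_center in the frame of tub between 0.025 and 0.033 m and angle between each of padholder_center, wheelnut_center's own z axis and vertical below 0.12 rad and horizontal distance between wheelnut_center and nut_tray below 0.015 m and z of wheelnut_center in the frame of nut_tray between 0.02 and 0.028 m and linear speed of each of deflator, chuck, padholder, wheelnut below 0.01 m/s and angular speed of each of deflator, chuck, padholder, wheelnut below 0.1 rad/s); the robot touches nothing.
It fails at once if the pump is moved by more than 20 mm or tipped over (distance of pump from where it was at the start of the episode above 0.02 m or angle between pump's own z axis and vertical above 0.3 rad).
It fails at once if the tub's lid is moved by more than 20 mm or tipped over (distance of tub_lid from where it was at the start of the episode above 0.02 m or angle between tub_lid's own z axis and vertical above 0.3 rad).
It fails at once if the polish bottle is moved by more than 20 mm or tipped over (distance of polish from where it was at the start of the episode above 0.02 m or angle between polish's own z axis and vertical above 0.3 rad).
It also fails if it takes over 112 s, if anything falls off the work surface, if the arm or the gripper's body presses on something with over 40 N, if the wrist force passes 120 N, or if a joint passes its speed limit or range.

## Working session

There is one attempt and no reset: what is moved stays moved. The work goes in short steps, each a Python script; the robot and the scene stay as the last script left them, time stands still between calls to the robot, and variables do not carry over. Pictures are saved under pics/ and viewed, about 12 in all and at most 16, crops included, and the job is handed in when it is done.

```bash
mkdir -p pics; ls; python3 - <<'E'
from bench import manip, effector, viewer
import cv2
for n in("side","top"):
    im=viewer.get_image(n); cv2.imwrite(f"pics/{n}0.png",cv2.cvtColor(im,cv2.COLOR_RGB2BGR)); print(n,viewer.get_calibration(n))
print(manip.current_clock(),manip.current_tcp_rot(),manip.grip_depth)
E
```

```text
pics
side {'vfov': 57.12902791202016, 'cx': 281.82709829911727, 'cy': 210.2836448560025, 'eye': array([-0.14337941,  0.68891563,  0.60013458]), 'attitude': array([-0.28511727,  0.82368485, -0.45876503,  0.17258638])}
top {'vfov': 48.096273930216306, 'cx': 273.99527581316835, 'cy': 207.92368449024661, 'eye': array([ 0.13441985, -0.01744728,  1.39515153]), 'attitude': array([ 0.70456465, -0.7012318 ,  0.07733837, -0.07669022])}
0.1 [ 8.37289024e-01 -5.46759895e-01 -6.93806049e-04 -4.75889051e-04] 0.0188
```

View pics/side0.png

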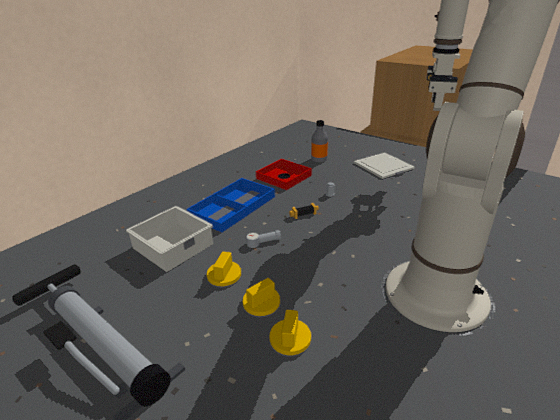

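View pics/top0.png

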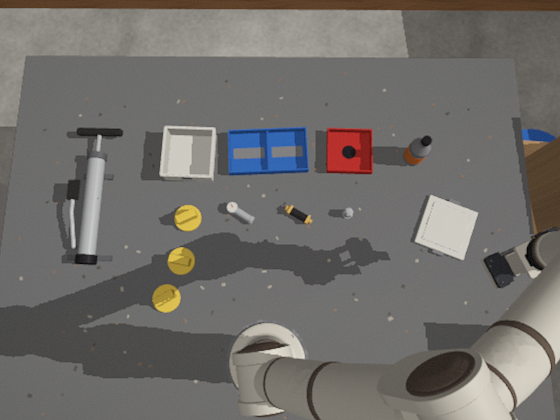

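Top view: the deflator is at (240,211), the chuck at (298,214) and the nut at (348,212). The containers are the tub (188,152), blue tray (268,151) and red tray (349,151). There are three possible pad holders: (187,218), (180,261) and (167,298). The base is at about (267,365), so (187,218) is the farthest and I choose it. In the side view that one is at (224,270), the others at (262,297) and (290,335). Next I take close crops.

```bash
cat > h.py <<'E'
import numpy as np, cv2
from scipy.spatial.transform import Rotation as R
from bench import manip, effector, viewer
def cam(n):
    c=viewer.get_calibration(n); f=210/np.tan(np.radians(c['vfov']/2))
    return np.array([[f,0,c['cx']],[0,f,c['cy']],[0,0,1]]),np.array(c['eye']),R.from_quat(c['attitude']).as_matrix()
def ray(n,p):
    K,e,A=cam(n); d=A@np.linalg.inv(K)@[p[0],p[1],1]; return e,d/np.linalg.norm(d)
def onz(n,p,z):
    e,d=ray(n,p); return e+d*(z-e[2])/d[2]
def proj(n,X):
    K,e,A=cam(n); q=K@A.T@(np.asarray(X)-e); return q[:2]/q[2]
def tri(ps,pt):
    (a,u),(b,v)=ray("side",ps),ray("top",pt)
    s=np.linalg.lstsq(np.c_[u,-v],b-a,rcond=None)[0]; P,Q=a+s[0]*u,b+s[1]*v
    return (P+Q)/2,np.linalg.norm(P-Q)
def crop(n,x0,y0,w,h,k,out,im=None,step=20):
    im=viewer.get_image(n) if im is None else im
    c=cv2.resize(im[y0:y0+h,x0:x0+w],None,fx=k,fy=k,interpolation=cv2.INTER_CUBIC)[...,::-1].copy()
    for x in range(-(-x0//step)*step,x0+w,step):
        cv2.line(c,(int((x-x0+.5)*k),0),(int((x-x0+.5)*k),6),(0,255,255)); cv2.putText(c,str(x),(int((x-x0)*k)-8,18),0,.4,(0,255,255))
    for y in range(-(-y0//step)*step,y0+h,step):
        cv2.line(c,(0,int((y-y0+.5)*k)),(6,int((y-y0+.5)*k)),(0,255,255)); cv2.putText(c,str(y),(8,int((y-y0+.5)*k)+4),0,.4,(0,255,255))
    cv2.imwrite(out,c)
E
python3 - <<'E'
from h import *
crop("top",155,118,225,118,3.5,"pics/t1.png"); crop("side",120,150,225,145,3.5,"pics/s1.png")
print(proj("top",[0,0,0]),proj("side",[0,0,0]),proj("top",manip.current_tool_pos()),proj("side",manip.current_tool_pos()))
for p in[(187,218),(180,261),(167,298)]: print(onz("top",p,.03))
E
```

```text
[266.91616702 360.88179678] [435.03020963 293.13977001] [499.03988189 262.6572341 ] [433.00220294 116.78530149]
[0.40543159 0.23905633 0.03      ]
[0.27831943 0.25367055 0.03      ]
[0.17281086 0.28566411 0.03      ]
```

View pics/t1.png

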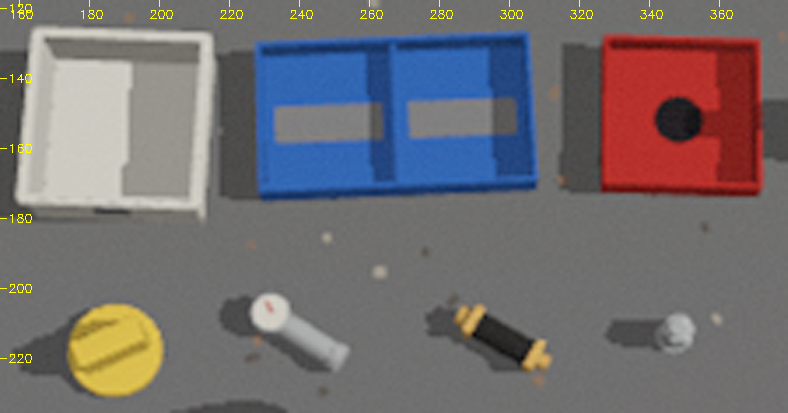

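View pics/s1.png

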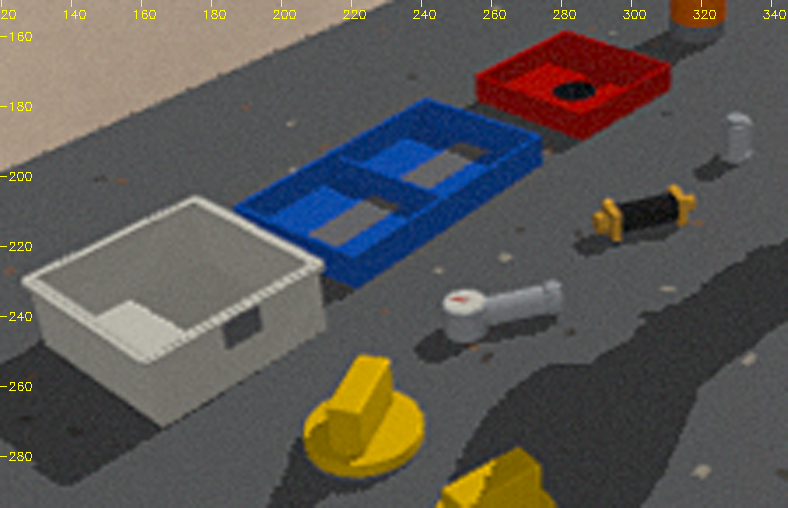

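The crops agree with the list. The chosen holder is at top (187,218) / side (224,270), with its bar grip up. The deflator dial is at top (232,207) / side (252,236), the chuck at top (299,214) / side (304,210) and the nut at top (348,213) / side (331,190). Now I triangulate.

```bash
cat > m.py <<'E'
from h import *
np.set_printoptions(precision=4,suppress=True)
T=lambda x,y:np.array([155+(x+.5)/3.5-.5,118+(y+.5)/3.5-.5])
S=lambda x,y:np.array([120+(x+.5)/3.5-.5,150+(y+.5)/3.5-.5])
L={'stripL':((355,221),(329,123)),'stripR':((447,166),(463,117)),'spot':((574,91),(679,120)),
'tubTL':((196,198),(33,29)),'tubTR':((323,263),(213,33)),'tubBL':((24,281),(17,203)),'tubBR':((147,361),(203,209)),
'blueTL':((234,207),(256,41)),'blueTR':((427,98),(527,33)),'blueBR':((542,139),(537,187)),'blueBL':((357,257),(261,199)),
'redTL':((476,74),(603,36)),'redTR':((566,31),(760,40)),'redBR':((670,67),(761,194)),'redBL':((583,112),(601,189)),
'dial':((464,301),(270,312)),'barrelend':((553,294),(342,357)),'ch1':((602,220),(462,317)),'ch2':((686,205),(542,357)),
'nuttop':((738,117),(676,331)),'bartop':((360,383),(113,346))}
E
python3 - <<'E'
from m import *
for k,(s,t) in L.items():
    P,e=tri(S(*s),T(*t)); print(k,P,round(e,4))
E
```

```text
stripL [0.6144 0.0598 0.0092] 0.0046
stripR [ 0.6211 -0.0589  0.0063] 0.0055
spot [ 0.6226 -0.249   0.0048] 0.0009
tubTL [0.606  0.2591 0.1472] 0.0967
tubTR [0.6496 0.1324 0.0117] 0.1117
tubBL [0.5358 0.3387 0.1237] 0.0832
tubBR [ 0.5914  0.2211 -0.0368] 0.1168
blueTL [0.6848 0.1254 0.0288] 0.0013
blueTR [ 0.6928 -0.1134  0.031 ] 0.0007
blueBR [ 0.5538 -0.1198  0.0281] 0.0032
blueBL [0.5408 0.1186 0.0317] 0.0035
redTL [ 0.6906 -0.1803  0.0309] 0.0002
redTR [ 0.6893 -0.3192  0.0274] 0.0004
redBR [ 0.5497 -0.3136  0.0264] 0.0046
redBL [ 0.5505 -0.1746  0.0337] 0.0029
dial [0.4409 0.1079 0.027 ] 0.0003
barrelend [0.4053 0.047  0.0142] 0.0017
ch1 [ 0.4391 -0.0561  0.0171] 0.0005
ch2 [ 0.4046 -0.1253  0.0109] 0.0031
nuttop [ 0.4227 -0.2347  0.043 ] 0.0005
bartop [0.4086 0.2379 0.0474] 0.0052
```

```bash
cat >> m.py <<'E'
from scipy.optimize import least_squares
def fit(obj,obs,x0):  # obj Nx3, obs list (view,px)
    def r(p):
        c,s=np.cos(p[3]),np.sin(p[3]); W=obj@np.array([[c,s,0],[-s,c,0],[0,0,1]])+p[:3]
        return np.ravel([proj(v,w)-q for w,(v,q) in zip(W,obs)])
    o=least_squares(r,x0); return o.x,np.sqrt(np.mean(o.fun**2))
def box(w,d,h): return np.array([[w,d,2*h],[w,-d,2*h],[-w,-d,2*h],[-w,d,2*h]])/2
E
python3 - <<'E'
from m import *
tub=[((24,281),(33,29)),((196,198),(213,33)),((323,263),(203,209)),((147,361),(17,203))]
D={'tub':(box(.150,.146,.06),tub,[.6,.24,0,0]),
'blue':(box(.138,.242,.03),[L['blue'+k] for k in('TL','TR','BR','BL')],[.6,0,0,0]),
'red':(box(.138,.138,.028),[L['red'+k] for k in('TL','TR','BR','BL')],[.6,-.25,0,0])}
for k,(o,c,x0) in D.items():
    x,e=fit(np.r_[o,o],[("side",S(*s)) for s,t in c]+[("top",T(*t)) for s,t in c],x0); print(k,x,e)
    print('  top only xy z=0:',fit(o,[("top",T(*t)) for s,t in c],x0)); print('  side only:',fit(o,[("side",S(*s)) for s,t in c],x0))
# objects on planes of known height, each view alone
for n,z in(('stripL',.004),('stripR',.004),('spot',.004),('dial',.026),('barrelend',.013),('ch1',.013),('ch2',.013),('nuttop',.04),('bartop',.05)):
    s,t=L[n]; print(n,onz('side',S(*s),z)[:2],onz('top',T(*t),z)[:2])
print('disc',onz('top',T(115,350),.012)[:2])
a=[onz('side',S(*p),.05)[:2] for p in((361,357),(391,360),(362,412),(327,404))];print('bar side',a)
a=[onz('top',T(*p),.05)[:2] for p in((72,347),(140,319),(152,345),(84,374))];print('bar top',a)
E
```

```text
tub [ 0.6027  0.2406 -0.0008 -0.0277] 1.1737388368140216
  top only xy z=0: (array([ 0.5766,  0.2253,  0.0747, -0.0247]), np.float64(0.3007049960418415))
  side only: (array([ 0.5828,  0.2528,  0.0134, -0.0308]), np.float64(0.24451976674612771))
blue [ 0.618   0.0026 -0.      0.0484] 0.6173578288455895
  top only xy z=0: (array([ 0.618 ,  0.0024, -0.0017,  0.0463]), np.float64(0.7422166800633658))
  side only: (array([ 0.6252, -0.0032, -0.005 ,  0.049 ]), np.float64(0.3464366497132025))
red [ 0.6198 -0.2468  0.0018 -0.0292] 0.48659966496547635
  top only xy z=0: (array([ 0.6133, -0.2445,  0.018 , -0.0289]), np.float64(0.2516457641723592))
  side only: (array([ 0.6392, -0.2689, -0.012 , -0.0292]), np.float64(0.3446969062749437))
stripL [0.6185 0.0536] [0.6181 0.0616]
stripR [ 0.6211 -0.0626] [ 0.6244 -0.0574]
spot [ 0.6241 -0.2502] [ 0.6225 -0.2494]
dial [0.442  0.1069] [0.441  0.1078]
barrelend [0.4073 0.0459] [0.4047 0.0466]
ch1 [ 0.443  -0.0614] [ 0.4403 -0.0561]
ch2 [ 0.4012 -0.1228] [ 0.4056 -0.1244]
nuttop [ 0.426  -0.2395] [ 0.4231 -0.2353]
bartop [0.4086 0.241 ] [0.4059 0.2357]
disc [0.4101 0.241 ]
bar side [array([0.4285, 0.2212]), array([0.41  , 0.2113]), array([0.3861, 0.2607]), array([0.4098, 0.2688])]
bar top [array([0.4049, 0.2698]), array([0.429 , 0.2142]), array([0.4069, 0.2033]), array([0.3821, 0.2587])]
```

```bash
python3 - <<'E'
from h import *
a=viewer.get_image("top"); s=viewer.get_image("side")
crop("top",172,196,36,36,8,"a.png",a,5); crop("side",200,246,45,45,8*36/45,"b.png",s,5)
crop("top",220,196,90,36,8,"c.png",a,5)
A,B,C=[cv2.imread(f) for f in("a.png","b.png","c.png")]
h=min(A.shape[0],B.shape[0]);top=np.hstack([A[:h],B[:h]]); w=max(top.shape[1],C.shape[1])
pad=lambda i:cv2.copyMakeBorder(i,0,0,0,w-i.shape[1],0)
cv2.imwrite("pics/close.png",np.vstack([pad(top),pad(C)]))
E
```

```text
(no output)
```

View pics/close.png

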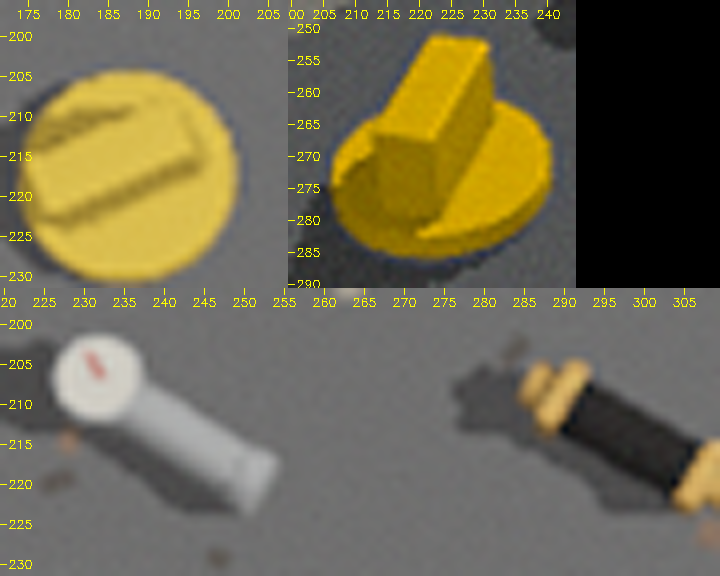

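The close crop confirms the chosen pad holder, with its bar running from (179,219) to (193,211) in the top view. Heights triangulate to a ledge at z≈0: nut top 43 mm, bar top 47 mm, rims 28–31 mm. I pick the nut first, because the line to it stays clear of the bottle.

```bash
cat > act.py <<'E'
from h import *
def q(deg): return (R.from_euler('z',deg,degrees=True)*R.from_euler('x',180,degrees=True)).as_quat()
def down(): # present jaw angle, deg
    v=R.from_quat(manip.current_tcp_rot()).as_matrix()[:,0]; return np.degrees(np.arctan2(v[1],v[0]))
def st(m): print(m,'t%.1f'%manip.current_clock(),'gap %.4f'%manip.current_finger_gap(),np.round(manip.current_tool_pos(),4),'F',np.round(manip.current_force(),1),flush=True)
def go(xy,z,deg,vel=.3): manip.servo_line([*xy,z],q(deg),vel)
def pick(xy,z,deg,f,hi=.2):
    go(xy,hi,deg); manip.servo_line([*xy,z],vel=.15); st('at'); effector.close(f_grip=f); st('closed')
    manip.servo_line([*xy,hi],vel=.15); st('lifted')
def place(xy,z,deg,hi=.2):
    go(xy,hi,deg); manip.servo_line([*xy,z+.03],vel=.2); manip.servo_line([*xy,z],vel=.05); st('placed')
    effector.open_jaws(); st('open'); manip.servo_line([*xy,hi],vel=.15)
E
python3 - <<'E'
from act import *
for n,xy,z,a in(('nut',(.424,-.237),.009,-45),('nutP',(.6225,-.249),.014,-45),('def',(.4264,.0815),.003,-30),('chk',(.4226,-.091),.003,-28),('L',(.616,.06),.008,2.7),('pad',(.4085,.239),.024,23.7),('tub',(.603,.2406),.028,45)):
    for k in(a-180,a,a+180):
        s=[manip.solve_ik([*xy,h],q(k)) for h in(z,.2)]
        print(n,k,[None if v is None else np.round(v[[0,6]],2) for v in s])
E
```

```text
nut -225 [array([1.41, 1.9 ]), array([1.5 , 2.39])]
nut -45 [array([ 0.94, -0.74]), array([ 1.1 , -0.49])]
nut 135 [array([1.41, 1.9 ]), array([1.5 , 2.39])]
nutP -225 [array([1.09, 1.96]), array([1.08, 2.12])]
nutP -45 [array([ 0.7 , -0.78]), array([ 0.78, -0.71])]
nutP 135 [array([1.09, 1.96]), array([1.08, 2.12])]
def -210 [array([0.76, 1.42]), array([0.9 , 2.11])]
def -30 [array([ 0.45, -1.38]), array([ 1.02, -1.25])]
def 150 [array([0.76, 1.42]), array([0.9 , 2.11])]
chk -208 [array([1.16, 1.85]), array([1.39, 2.44])]
chk -28 [array([ 0.74, -0.84]), array([ 1.07, -0.47])]
chk 152 [array([1.16, 1.85]), array([1.39, 2.44])]
L -177.3 [array([-0.88, -2.45]), array([0.68, 2.47])]
L 2.7 [array([ 0.45, -0.65]), array([ 0.55, -0.5 ])]
L 182.7 [array([-0.88, -2.45]), array([0.68, 2.47])]
pad -156.3 [array([0.39, 2.09]), array([0.55, 2.44])]
pad 23.7 [array([ 0.39, -1.05]), array([ 0.48, -0.56])]
pad 203.7 [array([0.39, 2.09]), array([0.55, 2.44])]
tub -135 [array([-0.67, -2.55]), array([-0.84, -2.53])]
tub 45 [array([ 0.09, -0.09]), array([ 0.36, -0.21])]
tub 225 [array([-0.67, -2.55]), array([-0.84, -2.53])]
```

```bash
python3 - <<'E'
from act import *
pick((.424,-.237),.009,-45,30)
im=viewer.get_image("top"); crop("top",300,150,120,90,6,"pics/nut1.png",im,10)
s=viewer.get_image("side"); crop("side",280,60,120,150,4,"pics/nut1s.png",s,10)
P=manip.current_tool_pos(); print(proj("top",P),proj("side",P))
E
```

```text
at t3.2 gap 0.0917 [ 0.4247 -0.2373  0.0097] F [ 0.2  0.2 -0.2]
closed t4.6 gap 0.0004 [ 0.424 -0.237  0.009] F [-1.   0.6 -0.8]
lifted t6.0 gap 0.0007 [ 0.4234 -0.2367  0.1992] F [ 0.6  0.5 -1. ]
[357.67158125 199.46641849] [333.03052624 135.14243915]
```

View pics/nut1s.png

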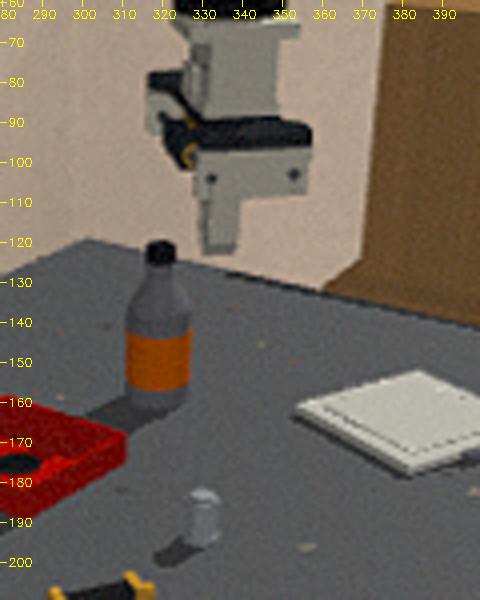

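The grasp missed: the gap closed to 0. In the side view the tips are at (334,122), but the calibration predicts (333,135), so something disagrees. I check the top view.

View pics/nut1.png

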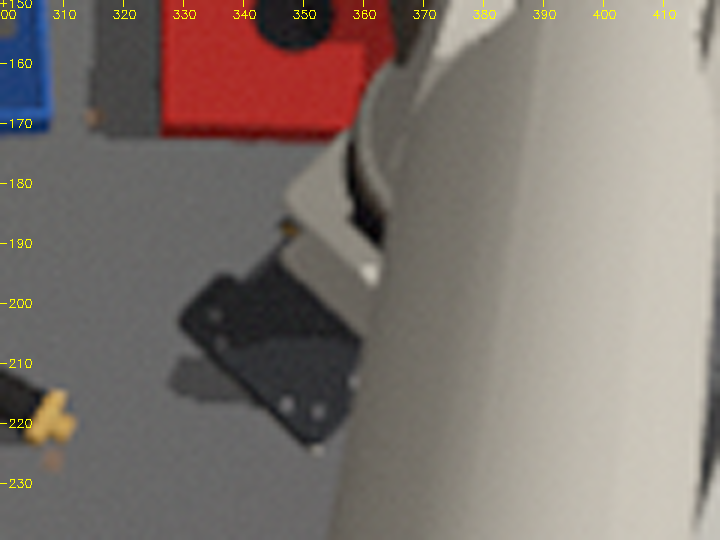

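The top view shows the hand partly under the arm, with its visible plate running from (333,199) to (352,224). The tips seem to sit about 35 mm above the reported TCP. I'll measure that offset in the open, from both views and by touching the ledge.

```bash
python3 - <<'E'
from act import *
effector.open_jaws()
go((.5,.0),.12,0)
P=manip.current_tool_pos(); st('hover'); print(down(),[proj(v,np.array(P)+d) for v in("side","top") for d in([0,0,0],[.055,0,0],[-.055,0,0])])
s=viewer.get_image("side"); t=viewer.get_image("top")
crop("side",230,70,130,150,4,"a.png",s,10); crop("top",230,130,90,100,6,"b.png",t,10)
a,b=cv2.imread("a.png"),cv2.imread("b.png"); h=600; z=lambda i:cv2.copyMakeBorder(i,0,h-i.shape[0],0,0,0)
cv2.imwrite("pics/hov.png",np.hstack([z(a),z(b)])[:, :800] if False else cv2.resize(np.hstack([z(a),z(b)]),(800,int(600*800/(a.shape[1]+b.shape[1])))))
E
```

```text
hover t8.6 gap 0.0920 [ 0.4997 -0.001   0.12  ] F [-0.1 -0.3  0.2]
-0.09101721058826283 [array([261.33216584, 181.94466716]), array([246.67706766, 176.63651293]), array([276.84668536, 187.56410834]), array([268.10637085, 179.28223202]), array([268.24771236, 160.62254673]), array([267.96246352, 198.28065234])]
```

View pics/hov.png

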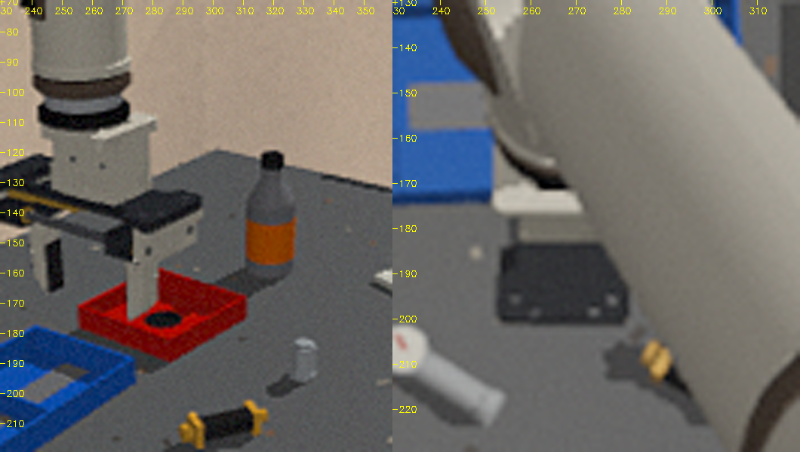

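```bash
python3 - <<'E'
from h import *
np.set_printoptions(precision=1,suppress=True)
P=np.array([.4997,-.001,.12])
for d in(0,.03): print([proj("side",P+[s*.055,0,d]) for s in(1,-1)],[ (h,proj("top",P+[-.095,0,h+d])) for h in (.066,.09)])
print([proj("side",P+d)-proj("side",P) for d in([.01,0,0],[0,.01,0],[0,0,.01])],[proj("top",P+d)-proj("top",P) for d in([.01,0,0],[0,.01,0],[0,0,.01])])
E
python3 - <<'E'
from act import *
# touch-down at an empty spot, (.5,0)
z=.05
while z>-.035:
    manip.servo_line([.5,0,z],vel=.1)
    f=manip.current_force()
    if z<.03: print(round(z,3),np.round(f,1),np.round(manip.current_tool_pos(),4))
    if abs(f[2])>6: break
    z-=.01 if z>.015 else .003
manip.servo_line([.5,0,.12],vel=.15)
E
```

```text
[array([246.7, 176.6]), array([276.8, 187.6])] [(0.066, array([267.6, 207.1])), (0.09, array([267.5, 205.1]))]
[array([245.9, 166.9]), array([276.5, 177.4])] [(0.066, array([267.4, 204.6])), (0.09, array([267.3, 202.4]))]
[array([-2.7, -1. ]), array([-2.4,  1.4]), array([-0.2, -3.3])] [array([ 0. , -3.4]), array([-3.6, -0. ]), array([-0., -1.])]
0.02 [ 0.8  0.2 -0.1] [ 0.4994 -0.      0.0196]
0.01 [-0.2  0.7  0.4] [ 0.4994 -0.      0.0096]
0.007 [ 0.4 -0.1  0. ] [0.5   0.    0.007]
0.004 [-0.4  0.1 -0.6] [ 0.4999 -0.      0.0039]
0.001 [ 0.2 -0.2  0.6] [0.4999 0.     0.0008]
-0.002 [ 0.8 -0.5 -0.4] [ 0.4998 -0.     -0.0022]
-0.005 [-0.4  0.5  0.2] [ 0.4998  0.     -0.0052]
-0.008 [-0.5  0.5 -0.4] [ 0.4998  0.     -0.0082]
-0.011 [-1.  -0.7  1.7] [ 0.5    0.    -0.011]
-0.014 [-10.4  -0.9  25.8] [ 0.5006 -0.     -0.0119]
```

The contact at reported −11 mm was probably the outer finger (x≈0.565) on the blue tray's rim (30 mm), since Fx was pushed as well. That gives an offset of about 40 mm. I repeat the touch on clear ledge with the jaws along y.

```bash
python3 - <<'E'
from act import *
go((.495,0),.08,-90)
P=np.array(manip.current_tool_pos()); print(P,[proj("side",P+[0,s*.055,0]) for s in(1,-1)],[proj("top",P+[0,s*.055,0]) for s in(1,-1)])
s=viewer.get_image("side"); t=viewer.get_image("top")
crop("side",220,100,110,110,5,"pics/s3.png",s,10)
z=.0
while z>-.06:
    manip.servo_line([.495,0,z],vel=.06); manip.sleep(.1)
    f=manip.current_force()
    if abs(f[2])>4: print(round(z,4),np.round(f,1),np.round(manip.current_tool_pos(),4)); break
    z-=.005 if z>-.02 else .002
manip.servo_line([.495,0,.1],vel=.15); st('up')
E
```

```text
[4.94959581e-01 8.85641323e-05 7.99042185e-02] [array([249.54862155, 203.44532841]), array([275.71357834, 187.93787267])] [array([248.85811269, 184.58924035]), array([286.86253983, 184.77184457])]
-0.038 [-4.8 -0.4 21.2] [ 0.4951 -0.     -0.0364]
up t22.6 gap 0.0918 [ 4.942e-01 -1.000e-04  9.910e-02] F [-0.  -0.8 -0.3]
```

View pics/s3.png

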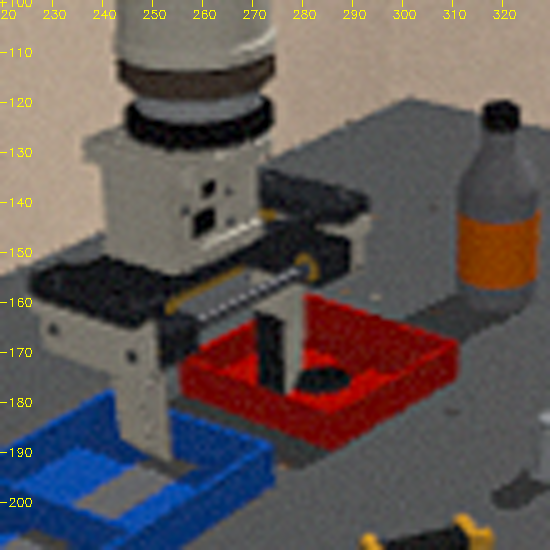

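The touch gives −36.5 mm and the side view about 35 mm, with no lateral shift. The real tips therefore sit 36 mm above the reported TCP, so I correct the heights by −0.036 and retry the nut. In the side view the nut still stands at (331,189).

```bash
sed -i 's/hi=.2)/hi=.1)/; s/\[\*xy,z\]/[*xy,z-.036]/; s/\[\*xy,z+.03\]/[*xy,z-.006]/; ' act.py; sed -i 's/\[\*xy,z-.006\],vel=.2); manip.servo_line(\[\*xy,z\]/[*xy,z-.006],vel=.2); manip.servo_line([*xy,z-.036]/' act.py
sed -i 's/def go.*/def go(xy,z,deg,vel=.3): manip.servo_line([*xy,z],q(deg),vel)/' act.py; cat act.py | tail -9
python3 - <<'E'
from act import *
pick((.424,-.237),.010,-45,30)
E
```

```text
v=R.from_quat(manip.current_tcp_rot()).as_matrix()[:,0]; return np.degrees(np.arctan2(v[1],v[0]))
def st(m): print(m,'t%.1f'%manip.current_clock(),'gap %.4f'%manip.current_finger_gap(),np.round(manip.current_tool_pos(),4),'F',np.round(manip.current_force(),1),flush=True)
def go(xy,z,deg,vel=.3): manip.servo_line([*xy,z],q(deg),vel)
def pick(xy,z,deg,f,hi=.1):
    go(xy,hi,deg); manip.servo_line([*xy,z-.036],vel=.15); st('at'); effector.close(f_grip=f); st('closed')
    manip.servo_line([*xy,hi],vel=.15); st('lifted')
def place(xy,z,deg,hi=.1):
    go(xy,hi,deg); manip.servo_line([*xy,z-.006],vel=.2); manip.servo_line([*xy,z-.036],vel=.05); st('placed')
    effector.open_jaws(); st('open'); manip.servo_line([*xy,hi],vel=.15)
at t24.8 gap 0.0919 [ 0.4248 -0.237  -0.0254] F [-0.2  0.  -0.1]
closed t25.9 gap 0.0236 [ 0.4241 -0.237  -0.026 ] F [ 0.6 -0.2  0.2]
lifted t26.9 gap 0.0234 [ 0.4232 -0.2368  0.0993] F [ 0.3 -0.5 -1.2]
```

```bash
python3 - <<'E'
from act import *
place((.6225,-.249),.0155,-45)
pick((.4226,-.091),.004,-28,35)
E
```

```text
placed t29.0 gap 0.0231 [ 0.6226 -0.2489 -0.0206] F [ 0.4  0.  -0.4]
open t30.2 gap 0.0918 [ 0.6225 -0.249  -0.0205] F [ 0.   0.1 -0. ]
at t33.2 gap 0.0923 [ 0.4233 -0.091  -0.0316] F [ 0.8  0.4 -1.1]
closed t34.3 gap 0.0234 [ 0.4226 -0.091  -0.032 ] F [-0.3  0.7 -0.4]
lifted t35.3 gap 0.0230 [ 0.4218 -0.091   0.0993] F [ 0.4 -0.5 -1.8]
```

```bash
python3 - <<'E'
from act import *
place((.621,-.059),.0095,2.7)
pick((.4264,.0815),.004,-30.5,40)
t=viewer.get_image("top"); crop("top",155,118,225,118,3.5,"pics/t4.png",t)
E
```

```text
placed t37.5 gap 0.0234 [ 0.6211 -0.0588 -0.0266] F [-0.1  0.1 -1.6]
open t38.7 gap 0.0917 [ 0.624  -0.0588 -0.0258] F [ 5.6 -0.1 -3.2]
at t41.6 gap 0.0918 [ 0.427   0.0817 -0.0316] F [-0.   1.  -0.3]
closed t42.8 gap 0.0209 [ 0.4263  0.0815 -0.032 ] F [-0.2 -0.9 -0.6]
lifted t43.8 gap 0.0206 [0.4256 0.0812 0.0993] F [ 0.  -0.2 -2. ]
```

View pics/t4.png

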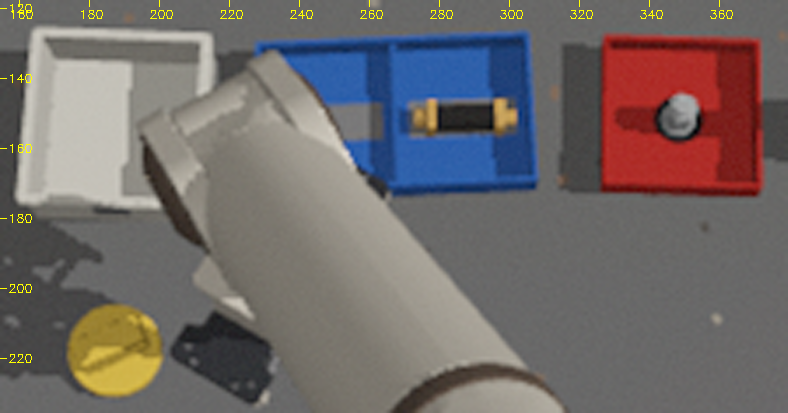

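The nut stands on the black spot (348,151), and the chuck lies on the right strip, centred near (286,151). The deflator is gripped (gap 21 mm). Next I place the deflator and pick up the pad holder.

```bash
python3 - <<'E'
from act import *
place((.619,.061),.0095,2.7)
pick((.4085,.239),.026,23.7,35)
t=viewer.get_image("top"); crop("top",155,118,225,118,3.5,"pics/t5.png",t)
s=viewer.get_image("side"); crop("side",100,120,225,165,3.5,"pics/s5.png",s)
E
```

```text
placed t46.0 gap 0.0210 [ 0.619   0.0612 -0.0266] F [ 0.4 -0.7 -1.2]
open t47.2 gap 0.0917 [ 0.619   0.061  -0.0265] F [-0.2 -0.6 -0.3]
at t50.2 gap 0.0918 [ 0.409   0.2393 -0.0096] F [-0.6 -0.6  0.5]
closed t51.2 gap 0.0239 [ 0.4086  0.2391 -0.01  ] F [ 1.1 -0.1  0.1]
lifted t52.1 gap 0.0234 [0.408  0.2383 0.0993] F [ 0.2  0.1 -0.9]
```

View pics/s5.png

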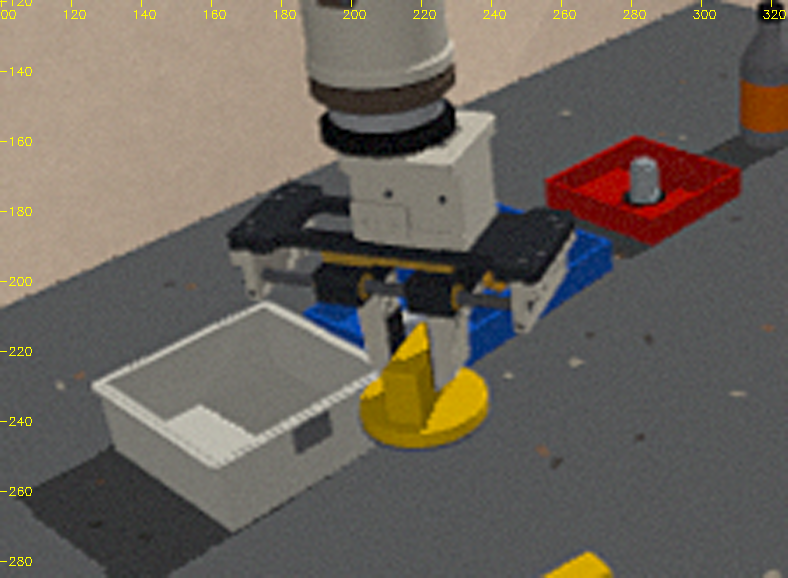

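The pad holder is held upright. The nut stands on the spot in the red tray. I recheck the tub's centre with its height fixed before placing.

```bash
python3 - <<'E'
from m import *
tub=[((24,281),(33,29)),((196,198),(213,33)),((323,263),(203,209)),((147,361),(17,203))]
o=box(.150,.146,.06)
def f(v,i):
    ob=[S(*c[0]) if v=='side' else T(*c[1]) for c in tub]
    g=lambda p:np.ravel([proj(v,R.from_euler('z',p[2]).apply(o[k])+[p[0],p[1],0])-ob[k] for k in i])
    r=least_squares(g,[.6,.24,0]); return r.x,np.abs(r.fun).max()
print(f('side',range(4)),f('top',range(4)),f('top',[0,1]))
# floor seen from above: inner floor edges, crop px (top view)
print(onz('top',T(53,60),.004),[onz('top',T(*p),.06) for p in((40,38),(207,42),(195,200),(24,195))])
E
```

```text
(array([ 0.6006,  0.2424, -0.0305]), np.float64(1.2165423208817288)) (array([ 0.6025,  0.2397, -0.0247]), np.float64(1.9874466570833818)) (array([ 0.6062,  0.2388, -0.0157]), np.float64(1.569547585512936))
[0.6762 0.3098 0.004 ] [array([0.6745, 0.3088, 0.06  ]), array([0.6716, 0.1648, 0.06  ]), array([0.5298, 0.1703, 0.06  ]), array([0.5335, 0.3147, 0.06  ])]
```

```bash
python3 - <<'E'
from act import *
place((.6022,.2405),.0315,45)
go((.45,-.1),.25,0); st('away')
t=viewer.get_image("top"); s=viewer.get_image("side")
crop("top",155,118,225,118,3.5,"pics/t6.png",t); crop("side",120,150,225,145,3.5,"pics/s6.png",s)
E
```

```text
placed t54.3 gap 0.0235 [ 0.6022  0.2407 -0.0046] F [-0.1 -0.  -0.7]
open t55.4 gap 0.0919 [ 0.6022  0.2405 -0.0045] F [ 0.2 -0.4 -0.3]
away t57.8 gap 0.0921 [ 0.45   -0.0986  0.2496] F [-0.6 -0.4 -1.7]
```

View pics/t6.png

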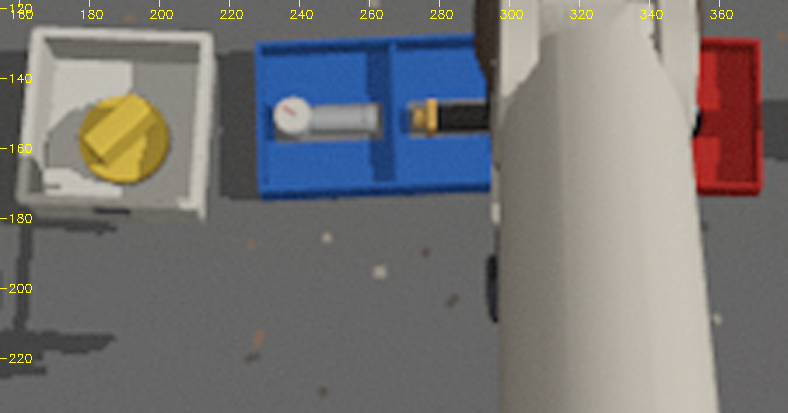

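View pics/s6.png

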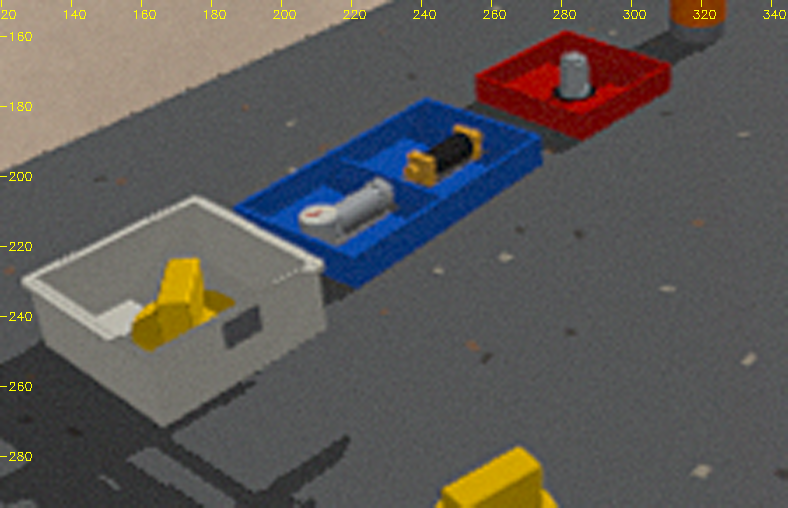

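Both views show everything in its container: the pad holder in the tub, bar up, at (190,157) top; the deflator on the left strip with its dial at (238,151); the chuck on the right strip; and the nut on the spot. Last step is a numerical check.

```bash
python3 - <<'E'
from m import *
C=np.array([.6205,.0015]);Ry=np.array([[np.cos(.047),np.sin(.047)],[-np.sin(.047),np.cos(.047)]])
t=lambda p,z:onz('top',T(*p),z)[:2]
print('disc-tub',t((124,139),.018)-[.6022,.2405],'bar',t((119,134),.054)-[.6022,.2405])
P,e=tri(S(183,262),T(119,134));print('bartop tri side(whole)',P,e)
d,b=Ry@(t((293,116),.03)-C),Ry@(t((380,118),.017)-C); u=(d-b)/np.linalg.norm(d-b); print('defl',d-.03*u,u)
a,b=Ry@(t((408,117),.017)-C),Ry@(t((516,117),.017)-C); print('chuck',(a+b)/2,(a-b)/np.linalg.norm(a-b))
print('dial tri',tri(S(319,216),T(293,116)))
print('strips in tray',Ry@(t((329,123),.004)-C),Ry@(t((463,117),.004)-C))
print('nut-spot',t((682,113),.044)-t((679,120),.004))
t0=viewer.get_image("top"); crop("top",0,90,480,200,1.6,"pics/fin.png",t0)
print(manip.current_clock())
E
```

```text
disc-tub [-0.0046 -0.0002] bar [-0.0122 -0.0024]
bartop tri side(whole) [0.5871 0.2376 0.071 ] 0.007434507664469534
defl [-0.0011  0.0603] [0.0058 1.    ]
chuck [-0.0034 -0.0576] [0.0419 0.9991]
dial tri (array([0.6162, 0.092 , 0.0285]), np.float64(0.0007515822573278026))
strips in tray [0.0005 0.0601] [ 0.0011 -0.059 ]
nut-spot [-0.0077  0.0039]
57.925
```

View pics/fin.png

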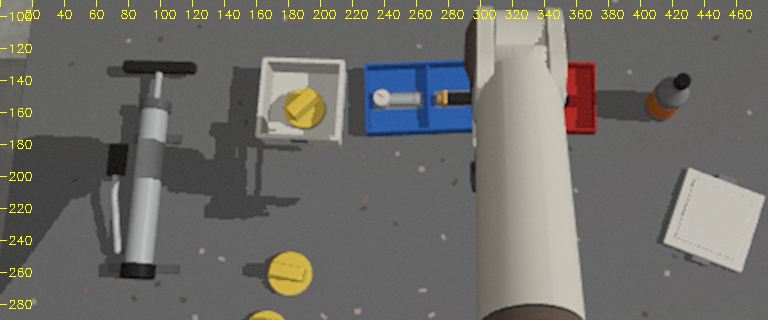

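The arm and its shadow hide part of the scene, and my bar and nut readings deviate by 8–12 mm in x. I park the arm aside and take one close look at the tub and nut from both views.

```bash
python3 - <<'E'
from act import *
go((.42,-.2),.25,-20); go((.3,-.52),.25,-60); st('away')
t=viewer.get_image("top"); s=viewer.get_image("side")
crop("top",158,122,60,60,6.5,"a.png",t,5); crop("side",123,200,95,75,4.1,"b.png",s,5)
crop("top",324,125,52,50,4.1,"c.png",t,5); crop("side",253,155,60,42,5,"d.png",s,5)
I=[cv2.imread(f"{k}.png") for k in "abcd"]
H=lambda a,b:np.hstack([cv2.copyMakeBorder(x,0,max(a.shape[0],b.shape[0])-x.shape[0],0,0,0) for x in(a,b)])
u,v=H(I[0],I[1]),H(I[2],I[3]); w=max(u.shape[1],v.shape[1])
im=np.vstack([cv2.copyMakeBorder(x,0,0,0,w-x.shape[1],0) for x in(u,v)]); print(im.shape)
cv2.imwrite("pics/fin2.png",im)
# predicted pixels if well placed
X=np.array([.6022,.2405,0]); b=R.from_euler('z',113.7+21.3,degrees=True)
for z in(.054,):
  for v in("top","side"): print('bar corners',v,[np.round(proj(v,X+b.apply([sx*.03,sy*.012,z])),1).tolist() for sx,sy in((1,1),(1,-1),(-1,-1),(-1,1))])
N=np.array([.6232,-.2498,0])
print('nut top/base',[np.round(proj(v,N+[0,0,z]),1).tolist() for v in("top","side") for z in(.044,.004)])
print('disc ctr',proj("top",X+[0,0,.018]))
E
```

```text
away t59.7 gap 0.0921 [ 0.3014 -0.5182  0.2501] F [ 0.8 -0.3 -1. ]
(600, 779, 3)
bar corners top [[183.3, 161.5], [177.9, 156.0], [192.7, 142.7], [198.1, 148.1]]
bar corners side [[173.1, 235.2], [163.3, 236.0], [166.9, 222.9], [176.2, 222.2]]
nut top/base [[350.8, 147.3], [348.8, 151.7], [283.5, 165.3], [283.8, 175.8]]
disc ctr [190.08711444 155.9319281 ]
```

View pics/fin2.png

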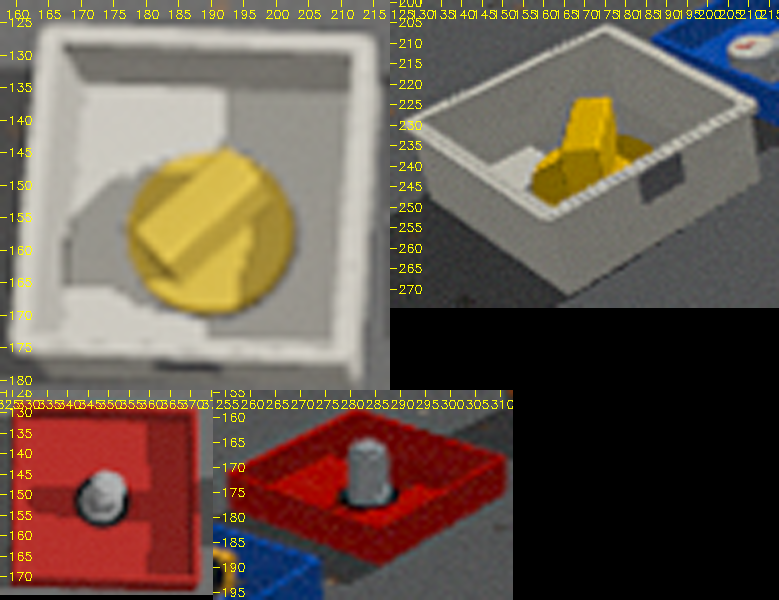

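The side view has the bar top at (168–177, 223) and the nut top at (283.5,165). Both are within about 1 px of the positions predicted for upright, centred objects. In the top view the pad holder is 1–1.5 px (about 4 mm) off the predicted centre, well inside tolerance. I hand in.

```bash
python3 - <<'E'
from act import *
manip.hand_in(); print(manip.current_clock())
E
```

```text
the job is handed in; nothing more can be done
the job is handed in; nothing more can be done
```

All four things are in their containers and released, the gripper was clear of everything, and the job was handed in at about 60 s. No verdict is reported, so the results below come from my own camera checks.

| Thing | Where it ended up | Measured error from centre |
|---|---|---|
| Wheel nut | upright on the red tray's black spot | about 4 mm or less |
| Chuck | right bay of the blue tray, along the strip | about 3.4 mm in x, 2 mm in y; 0.04 rad |
| Deflator | left bay of the blue tray, along the strip | about 1 mm; under 0.01 rad |
| Pad holder (the farthest of the three) | middle of the tub, grip up | about 4 mm |

- **First grasp missed:** the real fingertips sat about 36 mm above the reported tool point. The side view and a touch on the ledge both showed this. I corrected the heights for it, and every later grasp held.
- **Tray contact:** while finding the offset I set a finger on what was probably the blue tray's rim (about 26 N). Opening in the chuck's bay also nudged a wall and shifted the hand 3 mm. The tray is fixed.
- **Disagreements:** rough top-view readings of the bar and nut tops first gave errors of 8–12 mm. The last close crops in both views put them within about 1.5 px of the upright, centred prediction. The tub's fitted centre differed by 3–5 mm between views.
- **Bystanders:** in the last full top view the pump, lid and bottle looked to be where they began. I did not measure them.

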